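# Dispense milling balls with the rocker lever

## Robot

A 6-joint arm with a two-finger parallel gripper is mounted at the origin on a cart in front of the work surface, level with it; the furniture and walls round the work are solid. World frame = base frame: x ahead of the robot, y to its left, z up, the work surface at z = 0. Lengths are in mm, angles in rad, forces in N, time in s.
With the tool pointing down it reaches from about 350 to 925 mm from the base axis. Payload 6.4 kg.
Tool frame: the origin (TCP) lies on the mounting face of the last link; the fingertips stand 173 mm ahead of it and the grasp point (between the pads) lies 155 mm ahead of it (arm.grip_depth is the z of the grasp point in the tool frame, in mm); z points along the fingers, y is the line along which they close (so a half turn about z gives the same grasp; the last joint's range is limited). The gripper opens to 85 mm and grips with 20 to 120 N. Pads are 22 mm wide; open, the fingers measure 114 mm over their backs; the gripper's body (76 mm by 85 mm) begins 54 mm behind the grasp point. The pads swing forward as they close: fully open they stand 13 mm farther back than shut.
Start: joints at [0.977, 0.245, 1.558, -0, 1.339, -0.174], TCP at [264.925, 593.574, 404.69] pointing down, gripper open.
Joint ranges: [-3.13, 3.13], [-1.02, 2.26], [0.13, 2.54], [-0.95, 4.09], [0.21, 2.88], [-2.74, 2.74]. Speed limits (rad/s): [2.57, 2.57, 3.14, 3.14, 3.14, 3.14].

## Interface

Orientations are given as [roll, pitch, yaw] about the fixed x, y, z axes, in that order (R = Rz(yaw) Ry(pitch) Rx(roll)).
In Python, from station import arm, imaging gives the robot as it stands.
- The arm moves only by the tool servo_tool, never from a script. Its argument "moves" is text: rows parted by semicolons, each of 7 numbers parted by spaces: the turn, a rotation vector about the tool's x, y, z in rad, then the shift along the tool's x, y, z in m, then the opening, from 0 (shut) to 1 (fully open). A call has 1 to 12 rows; each row shifts and turns the commanded pose from where the row before left it, along the tool's axes as they then stand; what a row does not reach is not made up. A row lasts 1/10 s, in which the tool goes at most 50 mm and 8.59 degrees, less where a joint would pass 70% of its speed; a pose out of reach is approached as far as the arm can. A call with a gripper value outside its range is refused whole. The fingers move at their own pace and stop on an object; "grip_force" is the grip in N (left out, the last holds). Time passes only in rows, so rows that do not move let the fingers close. It gives the time, the measured TCP pose, the force, the opening and the grip force at its end, in the units of the state.
- arm.get_obs(): the state, without advancing time (a new reading comes with each control period).
- imaging.read_camera(name): name is "side" or "top"; returns the picture (480x640x3 uint8, blue, green, red); there is no depth.
- imaging.camera_model(name): a dict with "intrinsics" (3x3 intrinsics, pixels), "dist_coeffs" ([k1, k2, p1, p2, k3] as OpenCV has them; the pictures are not rectified), "extrinsics" (4x4, takes a point from camera to world coordinates). Camera axes: x right, y down, z forward; pixel columns grow to the right and rows downward; lengths in mm; the calibration is good to about 2 mm. A picture is of the moment at which its call begins. camera_model takes no time and is no camera call.
- arm.hand_in(): hands the job in; it is judged then, once.
The state is a dict: "t": time; "joint_pos": joint angles; "qd": joint speeds; "joint_torque": joint torques, N m; "ee_pos": TCP position; "orientation": TCP orientation; "force": force on the tool from outside, world axes, zero at the start; "moment": the same for the moment, N m; "width": finger opening in mm; "finger_force": force on a finger pad.
Only numpy, scipy, OpenCV 4.12 (cv2) and the standard library are available. Lean on these libraries where they do the work, as an engineer would, in place of code of your own. Each camera call takes 0.05 s, during which the arm holds its last target. There are 200 camera calls.

## Task

Load the catch lid from the ball dispenser without grasping anything. With the fingers, push the empty translucent lid along the worktop under the dispenser's spout until its short end is square against the stop bar and about centred on it. Then press the round pad of the rocking lever down to lift the gate, keep it down until all three white ceramic balls have rolled into the lid, and let go so that the gate shuts again; touch no ball, never lift the lid and leave everything else where it stands.

Things in the scene. Friction and masses are not known exactly. Their poses are not given: they have to be found in the camera images.
- dispenser: Fixed white and aluminium ball dispenser. Origin on the worktop under its spout; +x from the lid's side to the stop bar, +y along the chute to the lever's pad. Open chute 29 mm wide, y 13 to 110 mm, sloping down to the spout. Base plate x +-33, y 78 to 190 mm, 8 mm thick; two pivot cheeks 128 mm high at y = 95 mm. Nothing of it lies at x below -33 mm or above 85 mm height except cheeks and lever.
- spout (a point): Middle of the underside of the drop spout, a square tube (x +-15, y -26 to +13 mm in the dispenser's frame), 24 mm above the worktop, so the 14 mm high lid slides under it. A small ramp in it lets the balls roll out one after another towards the dispenser's -x, into the lid below.
- rocker (a joint): Rocking lever, rad: 0 = at rest (gate shut, pad up), 0.30 = pad fully down (gate lifted about 24 mm). Balls roll out freely above about 0.22; all three are out within about 1 s. Spring-returned: about 2 N at the pad to start, about 5 N fully down; goes back to 0 when let go.
- pad (a point): Centre of the top of the lever's round black press pad (36 mm diameter), about 125 mm above the worktop when up, 24 mm lower when fully down. It lies 80 mm from the lever's pivot, which is at dispenser y = +95 mm, 115 mm high, axis along dispenser x.
- stop (a point): Middle of the top edge of the stop bar's face that the lid meets: an upright aluminium bar 90 mm long along the dispenser's y, centred at dispenser y = 0, 22 mm high, face at dispenser x = +35 mm, facing -x. A low rail (8 mm high) behind it joins it to the base.
- gate (a point): Middle of the lower edge of the steel gate plate at the lever's other end; shut, it stands across the chute.
- catch_lid: Loose shallow translucent tray (upside-down tip-box lid), open on top: 84 mm along its x, 122 mm along its y, 14 mm high, 2 mm walls and floor, about 50 g. Origin at centre of underside. Starts on the worktop on the dispenser's -x side, long side (y) roughly along the dispenser's x, up to 40 mm off centre sideways, 70 to 110 mm short of the stop bar.
- lid_mid (a point): Centre of the catch lid, 7 mm above its underside. With the lid's short end against the stop bar this lies at dispenser x = -26 mm.
- petri_red: Small open dish with red chips, 55 mm across, 15 mm high, bystander (origin at centre of underside).
- petri_brown: Small open dish with brown chips, 55 mm across, 17 mm high, bystander.
- bottle: Dropper bottle with black cap, 33 mm wide, 95 mm high, bystander behind the dispenser.
- calculator: Desk calculator, 85x145x18 mm, bystander.
- slide_box: Dark slide box, 101x175x37 mm, bystander.
- marker: Marker pen, 13x132x15 mm, bystander.
- ball_0_center (a point): Centre of one of three alike loose white ceramic balls, 18 mm diameter, 12 g, queued in the chute behind the gate (number 0 from the gate's side).
- ball_0: The same ball's body (its axes turn as it rolls).
- ball_1_center (a point): Centre of one of three alike loose white ceramic balls, 18 mm diameter, 12 g, queued in the chute behind the gate (number 1 from the gate's side).
- ball_1: The same ball's body (its axes turn as it rolls).
- ball_2_center (a point): Centre of one of three alike loose white ceramic balls, 18 mm diameter, 12 g, queued in the chute behind the gate (number 2 from the gate's side).
- ball_2: The same ball's body (its axes turn as it rolls).
Things that resemble listed ones, but are neither listed nor needed, are in the scene too. What is meant by the catch_lid is not turquoise or yellow, and is the larger of those in its own colour.

How it is judged (in metres and radians):
On the way, in this order (a step that is already met when the one before it is completed fails the run):
1. the lid is under the spout, square against the stop bar (x of lid_mid in the frame of dispenser between -0.036 and -0.015 m and y of lid_mid in the frame of dispenser between -0.025 and 0.025 m and angle between the y axis of catch_lid and the x axis of dispenser, either way round below 0.15 rad and height (world z) of lid_mid below 0.011 m), for 0.2 s.
2. the pad is pressed down by the fingers and the gate is lifted (value of joint rocker above 0.2 rad and contact force between the fingers and rocker above 0.5 N), for 0.1 s.
At the end, for the whole second after the job is handed in: All three balls lie in the catch lid, at rest (under 50 mm/s); the lid lies flat, its end within 10 mm of the stop bar, within 25 mm of centred on it sideways and within 0.15 rad of square; the lever is back up with the gate shut (rocker below 0.03 rad) (all of step 1 and x of ball_0_center in the frame of catch_lid between -0.04 and 0.04 m and y of ball_0_center in the frame of catch_lid between -0.059 and 0.059 m and height (world z) of each of ball_0_center, ball_1_center, ball_2_center below 0.03 m and linear speed of each of ball_0, ball_1, ball_2 below 0.05 m/s and x of ball_1_center in the frame of catch_lid between -0.04 and 0.04 m and y of ball_1_center in the frame of catch_lid between -0.059 and 0.059 m and x of ball_2_center in the frame of catch_lid between -0.04 and 0.04 m and y of ball_2_center in the frame of catch_lid between -0.059 and 0.059 m and value of joint rocker below 0.03 rad); the robot touches nothing.
It fails at once if the lid is lifted or tipped (height (world z) of lid_mid above 0.022 m or angle between catch_lid's own z axis and vertical above 0.2 rad).
It fails at once if a ball is touched by the robot (contact force between any of the arm, the fingers and ball_0 above 0.3 N or contact force between any of the arm, the fingers and ball_1 above 0.3 N or contact force between any of the arm, the fingers and ball_2 above 0.3 N).
It fails at once if a ball is lifted out (height (world z) of any of ball_0_center, ball_1_center, ball_2_center above 0.09 m).
It fails at once if the lever is forced (contact force between the fingers and rocker above 40 N).
It fails at once if a bystander is shoved or lifted (distance of any of petri_red, petri_brown, bottle, calculator, slide_box, marker from where it was at the start of the episode above 0.02 m).
It also fails if it takes over 58 s, if anything falls off the work surface, if the arm or the gripper's body presses on something with over 40 N, if the wrist force passes 120 N, or if a joint passes its speed limit or range.

## Working session

There is one attempt and no reset: what is moved stays moved. The work goes in short steps, Python scripts to look and compute and a tool call to move; the robot and the scene stay as the last step left them, time stands still between calls to the robot, and variables do not carry over. Pictures are saved under pics/ and viewed, at most 10 in all, crops included, and the job is handed in when it is done.

Besides the shell and the picture viewer there is one more tool, called after ">>>" as a command line: name --argument value ..., lists and objects as JSON in quotes. servo_tool: Moves the arm, as the interface text tells. Its arguments: {"type":"object","properties":{"moves":{"type":"string"},"grip_force":{"type":"number"}},"required":["moves"]}

```bash
mkdir -p pics; cat > h.py <<'E'
import numpy as np, cv2
from station import arm, imaging
def snap(n,f):
    im=imaging.read_camera(n); cv2.imwrite('pics/'+f,im); return im
def ray(n,uv,z):
    m=imaging.camera_model(n); K=np.array(m['intrinsics'],float); D=np.array(m['dist_coeffs'],float); T=np.array(m['extrinsics'],float)
    p=cv2.undistortPoints(np.array(uv,float).reshape(-1,1,2),K,D).reshape(-1,2)
    d=np.c_[p,np.ones(len(p))]@T[:3,:3].T; o=T[:3,3]
    z=np.broadcast_to(z,len(p)); return o+d*((z-o[2])/d[:,2])[:,None]
def proj(n,P):
    m=imaging.camera_model(n); K=np.array(m['intrinsics'],float); D=np.array(m['dist_coeffs'],float); T=np.linalg.inv(np.array(m['extrinsics'],float))
    return cv2.projectPoints(np.array(P,float).reshape(-1,3),cv2.Rodrigues(T[:3,:3])[0],T[:3,3],K,D)[0].reshape(-1,2)
E
python3 - <<'E'
from h import *
snap('top','t0.png');snap('side','s0.png')
for n in('top','side'):print(np.round(imaging.camera_model(n)['extrinsics'],2))
o=arm.get_obs();print(o['ee_pos'],o['orientation'],o['force'],o['width'],o['t'])
E
```

```text
[[ 1.00000e-02 -9.80000e-01  1.90000e-01  2.44550e+02]
 [-1.00000e+00 -1.00000e-02  1.00000e-02 -9.66500e+01]
 [-1.00000e-02 -1.90000e-01 -9.80000e-01  1.69892e+03]
 [ 0.00000e+00  0.00000e+00  0.00000e+00  1.00000e+00]]
[[ 1.00000e+00  3.00000e-02 -2.00000e-02  5.79180e+02]
 [ 3.00000e-02 -4.90000e-01  8.70000e-01 -1.21306e+03]
 [ 2.00000e-02 -8.70000e-01 -4.90000e-01  7.37270e+02]
 [ 0.00000e+00  0.00000e+00  0.00000e+00  1.00000e+00]]
[264.80972677 593.39938158 403.67219374] [-3.13988295e+00 -3.15975904e-04  2.72179915e+00] [ 0.26063599 -0.16565209 -0.26121864] 85.58034807209819 0.1
```

View pics/t0.png

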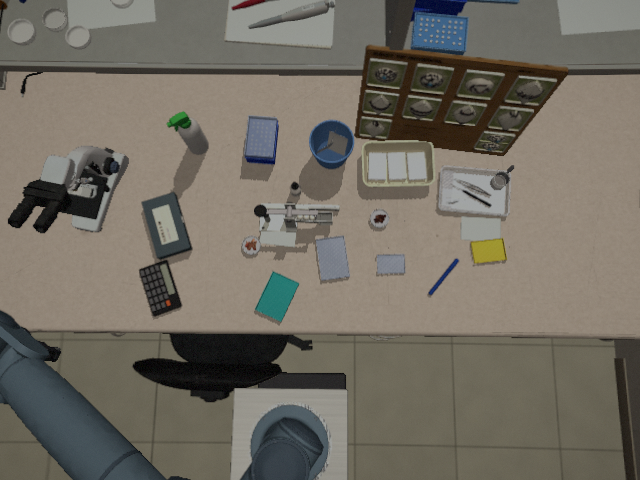

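View pics/s0.png

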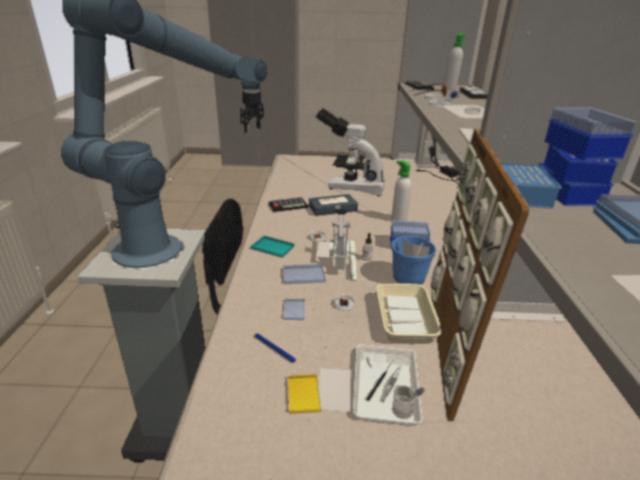

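The top view shows the dispenser at about (290,215): black pad at (262,211) and spout near (332,213). The larger lavender lid is at (332,258), and the smaller decoy is at (390,264). The dishes are at (251,246) and (378,218). Enlarging.

```bash
python3 - <<'E'
from h import *
im=cv2.imread('pics/t0.png')[175:290,235:395]; cv2.imwrite('pics/t0c.png',cv2.resize(im,None,fx=5,fy=5,interpolation=cv2.INTER_CUBIC))
im=cv2.imread('pics/s0.png')[200:300,270:400]; cv2.imwrite('pics/s0c.png',cv2.resize(im,None,fx=6,fy=6,interpolation=cv2.INTER_CUBIC))
E
```

```text
(no output)
```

View pics/t0c.png

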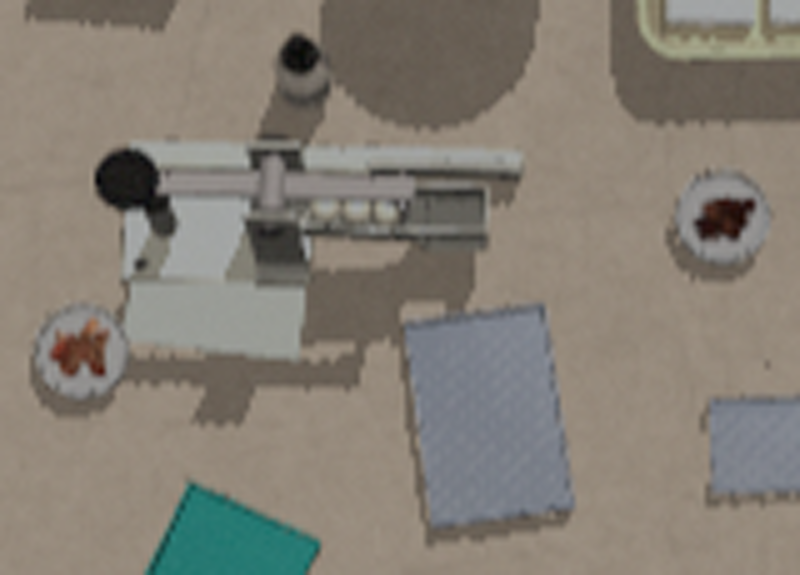

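View pics/s0c.png

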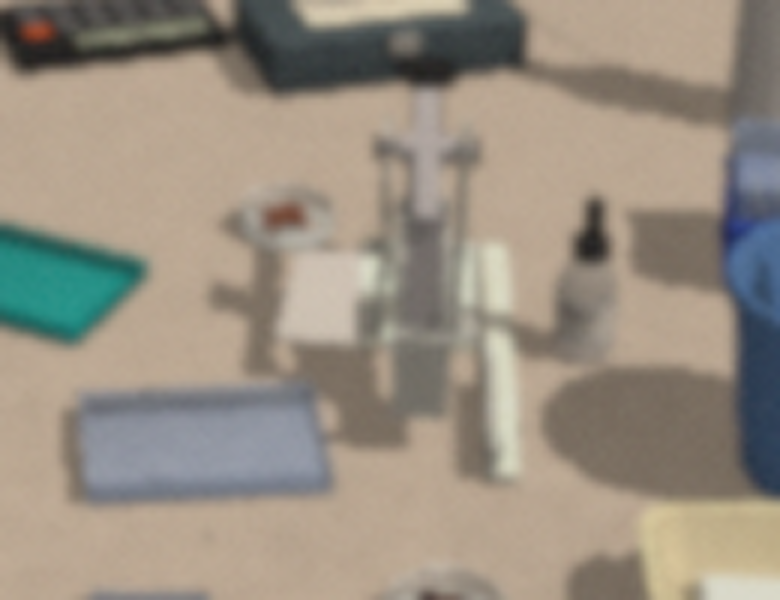

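The crop shows the pad centre at (128,178), the lever tip at (415,188) and the stop bar's outer end at (522,165). The lid corners are (405,325), (543,305), (573,508) and (430,530).

```bash
python3 - <<'E'
from h import *
c=lambda a:np.array(a,float)/5+[235,175]-.4
s=lambda a:np.array(a,float)/6+[270,200]-.4
np.set_printoptions(precision=1,suppress=True)
lid=ray('top',c([(405,325),(543,305),(573,508),(430,530)]),14);print('lid',lid,lid.mean(0),[np.linalg.norm(lid[i]-lid[i-1]) for i in range(4)])
lid=ray('side',s([(80,395),(315,383),(328,488),(90,500)]),[14,14,14,14]);print('lid side',lid,lid.mean(0))
print('pad',ray('top',c([(128,178)]),125),ray('side',s([(425,70)]),125))
print('levertip,pivot',ray('top',c([(415,188),(272,183)]),120))
print('pivotpins side',ray('side',s([(428,148)]),118))
print('stop end face corner',ray('top',c([(521,174),(370,165)]),22),ray('side',s([(492,475),(519,475)]),22))
print('spout top end corners',ray('top',c([(486,190),(486,240)]),50))
print('bases',ray('top',c([(125,280),(130,143)]),8))
print('petris',ray('top',c([(80,352),(722,218)]),15),'card',ray('top',c([(125,280),(305,285),(298,358),(125,345)]),5))
print('balls',ray('top',c([(322,211),(354,211),(385,211)]),60))
E
```

```text
lid [[ 569.4  -64.9   14. ]
 [ 582.2 -145.5   14. ]
 [ 462.9 -163.3   14. ]
 [ 449.2  -80.9   14. ]] [ 516.  -113.6   14. ] [np.float64(121.27229736923485), np.float64(81.5812528402857), np.float64(120.59763226764392), np.float64(83.4834029062285)]
lid side [[ 455.6  -85.5   14. ]
 [ 576.2  -65.8   14. ]
 [ 584.5 -161.3   14. ]
 [ 469.8 -178.8   14. ]] [ 521.5 -122.9   14. ]
pad [[629.  87. 125.]] [[630.5  84.1 125. ]]
levertip,pivot [[626.2 -71.4 120. ]
 [628.2   7.8 120. ]]
pivotpins side [[631.1   3.6 118. ]]
stop end face corner [[ 658.9 -131.9   22. ]
 [ 663.5  -43.1   22. ]] [[ 664.3 -156.7   22. ]
 [ 677.5 -155.8   22. ]]
spout top end corners [[ 642.3 -111.2   50. ]
 [ 612.8 -111.5   50. ]]
bases [[595.9 100.5   8. ]
 [679.  100.1   8. ]]
petris [[ 551.2  124.5   15. ]
 [ 635.2 -250.2   15. ]] card [[596.5 100.8   5. ]
 [594.6  -5.4   5. ]
 [550.8  -2.2   5. ]
 [557.5  99.6   5. ]]
balls [[626.6 -17.3  60. ]
 [626.8 -35.6  60. ]
 [627.  -53.4  60. ]]
```

>>> servo_tool --moves "0 0 0.1455 0 0 0 0.6;0 0 0.1455 0 0 0 0.6;0 0 0.1455 0 0 0 0.6;0 0 0.1455 0 0 0 0.6;0 0 0.1455 0 0 0 0.6;0 0 0.1455 0 0 0 0.6;0 0 0.1455 0 0 0 0.6;0 0 0.1455 0 0 0 0.6;0 0 0 -0.045 0.014 0 0.6;0 0 0 -0.045 0.014 0 0.6;0 0 0 -0.045 0.014 0 0.6;0 0 0 -0.045 0.014 0 0.6"

```text
t: 1.3
ee_pos: [318.5, 411.1, 404.1]
orientation: [-3.141, 0.001, 1.559]
force: [0.9, 0.5, 0.6]
width: 51.1
finger_force: 0.0
```

>>> servo_tool --moves "0 0 0 -0.045 0.014 0 0.6;0 0 0 -0.045 0.014 0 0.6;0 0 0 -0.045 0.014 0 0.6;0 0 0 -0.045 0.014 0 0.6;0 0 0 -0.045 0.014 0 0.6;0 0 0 -0.045 0.014 0 0.6;0 0 0 -0.045 0.014 0 0.6;0 0 0 -0.045 0.014 0 0.6;0 0 0 -0.045 0.014 0 0.6;0 0 0 -0.045 0.014 0 0.6;0 0 0 -0.045 0.014 0 0.6;0 0 0 -0.045 0.014 0 0.6"

```text
t: 2.5
ee_pos: [479.5, -131.3, 404.4]
orientation: [-3.141, -0.0, 1.557]
force: [0.4, 0.4, -0.6]
width: 51.3
finger_force: 0.0
```

>>> servo_tool --moves "0 0 0 -0.032 0.018 0 0.6;0 0 0 -0.032 0.018 0 0.6;0 0 0 0 0 0.045 0.6;0 0 0 0 0 0.045 0.6;0 0 0 0 0 0.045 0.6;0 0 0 0 0 0.045 0.6;0 0 0 0 0 0.025 0.6;0 0 0 0 0 0.015 0.6;0 0 0 0 0 0 0.6"

```text
t: 3.4
ee_pos: [513.9, -193.3, 182.6]
orientation: [-3.138, -0.002, 1.558]
force: [1.0, 0.3, -0.0]
width: 51.4
finger_force: 0.0
```

>>> servo_tool --moves "0 0 0 0 0 0.003 0.6;0 0 0 0 0 0.003 0.6;0 0 0 0 0 0 0.6"

```text
t: 3.7
ee_pos: [515.2, -194.0, 179.8]
orientation: [3.14, 0.001, 1.558]
force: [0.2, 0.3, -0.4]
width: 51.2
finger_force: 0.0
```

>>> servo_tool --moves "0 0 0 0 0 0.002 0.6;0 0 0 0 0 0.002 0.6;0 0 0 0 0 0 0.6"

```text
t: 4.0
ee_pos: [514.6, -193.7, 174.6]
orientation: [-3.141, -0.0, 1.558]
force: [-0.1, -0.3, 0.4]
width: 51.2
finger_force: 0.0
```

>>> servo_tool --moves "0 0 0 0 0 0.002 0.6;0 0 0 0 0 0 0.6"

```text
t: 4.2
ee_pos: [514.6, -193.7, 172.4]
orientation: [-3.141, -0.0, 1.558]
force: [-0.4, -0.4, 0.6]
width: 51.2
finger_force: 0.0
```

>>> servo_tool --moves "0 0 0 0 0 0.002 0.6;0 0 0 0 0 0 0.6"

```text
t: 4.4
ee_pos: [514.6, -193.7, 170.4]
orientation: [-3.141, -0.0, 1.558]
force: [0.3, 0.4, 0.4]
width: 51.1
finger_force: 0.0
```

>>> servo_tool --moves "0 0 0 0.008 0 0 0.6;0 0 0 0.006 0 0 0.6;0 0 0 0.005 0 0 0.6;0 0 0 0.005 0 0 0.6;0 0 0 0.005 0 0 0.6;0 0 0 0.005 0 0 0.6;0 0 0 0.005 0 0 0.6;0 0 0 0.005 0 0 0.6;0 0 0 0.004 0 0 0.6;0 0 0 0.003 0 0 0.6;0 0 0 0.002 0 0 0.6;0 0 0 0 0 0 0.6"

```text
t: 5.6
ee_pos: [515.4, -140.5, 170.7]
orientation: [-3.141, -0.0, 1.558]
force: [0.1, 0.4, 0.0]
width: 51.6
finger_force: 0.0
```

```bash
python3 - <<'E'
from h import *
im=snap('top','t1.png')[165:295,240:400]; cv2.imwrite('pics/t1c.png',cv2.resize(im,None,fx=4.5,fy=4.5,interpolation=cv2.INTER_CUBIC))
im=snap('side','s1.png')[200:310,250:400]; im=cv2.resize(im,None,fx=5,fy=5,interpolation=cv2.INTER_CUBIC); cv2.imwrite('pics/s1c.png',im)
E
```

```text
(no output)
```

View pics/s1c.png

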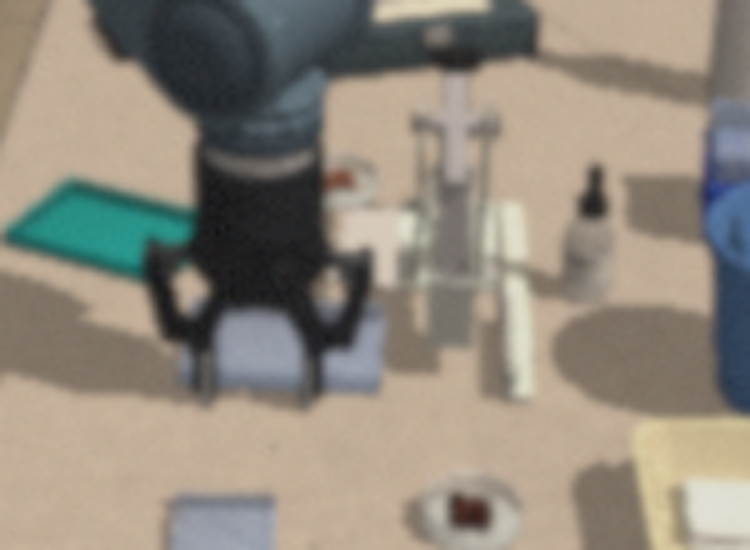

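The side view shows the lid squared against both fingers, its near edge running from about (185,390) to (382,390). Next I back off, rise, turn and go behind its short end.

>>> servo_tool --moves "0 0 0 -0.015 0 0 0.6;0 0 0 0 0 -0.04 0.6;0 0 0 0 0 -0.04 0.6;0 0 0.143 0 0 0 0.6;0 0 0.143 0 0 0 0.6;0 0 0.143 0 0 0 0.6;0 0 0.143 0 0 0 0.6;0 0 0.143 0 0 0 0.6;0 0 0.143 0 0 0 0.6;0 0 0.143 0 0 0 0.6;0 0 0.143 0 0 0 0.6;0 0 0.143 0 0 0 0.6"

```text
t: 6.9
ee_pos: [515.2, -156.9, 250.8]
orientation: [3.141, -0.0, 0.264]
force: [0.5, 0.0, 0.5]
width: 51.1
finger_force: 0.0
```

>>> servo_tool --moves "0 0 0.143 0 0 0 0.6;0 0 0.143 0 0 0 0.6;0 0 0 -0.045 -0.03 0 0.6;0 0 0 -0.045 -0.035 0 0.6;0 0 0 0 0 0 0.6"

```text
t: 7.4
ee_pos: [429.5, -93.1, 247.0]
orientation: [-3.137, 0.009, -0.014]
force: [0.4, 0.8, -0.2]
width: 51.2
finger_force: 0.0
```

```bash
python3 - <<'E'
from h import *
im=snap('top','t2.png')[165:295,240:400]; im=cv2.resize(im,None,fx=5,fy=4.5,interpolation=cv2.INTER_CUBIC)
im2=cv2.resize(snap('side','s2.png')[200:310,250:400],None,fx=5,fy=5,interpolation=cv2.INTER_CUBIC);cv2.imwrite('pics/s2c.png',im2)
E
```

```text
(no output)
```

View pics/s2c.png

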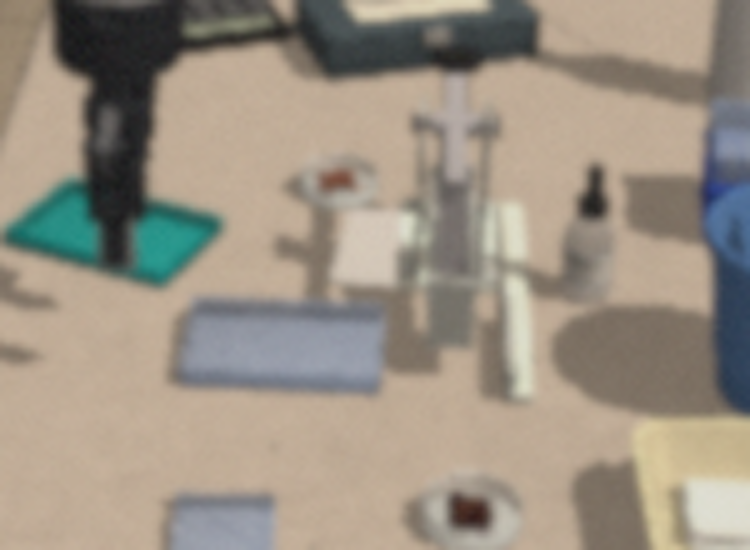

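The lid corners in this crop are now (193,300), (385,305), (380,390) and (180,380). The teal decoy's corners are (5,235), (70,180), (222,225) and (165,285).

```bash
python3 - <<'E'
from h import *
np.set_printoptions(precision=1,suppress=True)
s=lambda a:np.array(a,float)/5+[250,200]-.4
L=ray('side',s([(193,300),(385,305),(380,388),(180,380)]),14);print(L,L.mean(0))
print(ray('side',s([(5,235),(70,180),(222,225),(165,285)]),12))
E
```

```text
[[ 468.8  -50.3   14. ]
 [ 590.1  -48.1   14. ]
 [ 588.2 -141.6   14. ]
 [ 469.1 -140.8   14. ]] [529.  -95.2  14. ]
[[337.   26.   12. ]
 [369.3 104.8  12. ]
 [479.4  49.5  12. ]
 [449.  -30.2  12. ]]
```

>>> servo_tool --moves "0 0 0 0 0 0.035 0.6;0 0 0 0 0 0.03 0.6;0 0 0 0 0 0.013 0.6;0 0 0 0 0 0 0.6;0 0 0 0.008 0 0 0.6;0 0 0 0.008 0 0 0.6;0 0 0 0.008 0 0 0.6;0 0 0 0.006 0 0 0.6;0 0 0 0.006 0 0 0.6;0 0 0 0.006 0 0 0.6;0 0 0 0.006 0 0 0.6;0 0 0 0.006 0 0 0.6"

```text
t: 8.7
ee_pos: [489.5, -96.9, 172.7]
orientation: [-3.142, 0.0, -0.015]
force: [-1.2, 0.5, 0.4]
width: 51.4
finger_force: 0.2
```

>>> servo_tool --moves "0 0 0 0.006 0 0 0.6;0 0 0 0.006 0 0 0.6;0 0 0 0.006 0 0 0.6;0 0 0 0.005 0 0 0.6;0 0 0 0.005 0 0 0.6;0 0 0 0.004 0 0 0.6;0 0 0 0.003 0 0 0.6;0 0 0 0 0 0 0.6"

```text
t: 9.5
ee_pos: [524.4, -97.5, 172.7]
orientation: [3.141, -0.0, -0.015]
force: [0.3, 0.3, -0.5]
width: 51.2
finger_force: 0.0
```

Nearly there; small steps until force shows.

>>> servo_tool --moves "0 0 0 0.002 0 0 0.6;0 0 0 0.002 0 0 0.6;0 0 0 0 0 0 0.6"

```text
t: 9.8
ee_pos: [528.2, -97.5, 172.8]
orientation: [3.141, -0.0, -0.015]
force: [0.8, -0.8, -0.4]
width: 51.5
finger_force: 0.0
```

>>> servo_tool --moves "0 0 0 0.002 0 0 0.6;0 0 0 0 0 0 0.6"

```text
t: 10.0
ee_pos: [530.2, -97.6, 172.8]
orientation: [3.141, -0.0, -0.015]
force: [-0.1, 0.3, -0.3]
width: 51.1
finger_force: 0.0
```

```bash
python3 - <<'E'
from h import *
a=cv2.resize(snap('top','t3.png')[190:270,300:375],None,fx=5,fy=5,interpolation=cv2.INTER_CUBIC)
b=cv2.resize(snap('side','s3.png')[230:310,290:365],None,fx=5,fy=5,interpolation=cv2.INTER_CUBIC)
cv2.imwrite('pics/c3.png',np.hstack([a,b]))
E
```

```text
(no output)
```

View pics/c3.png

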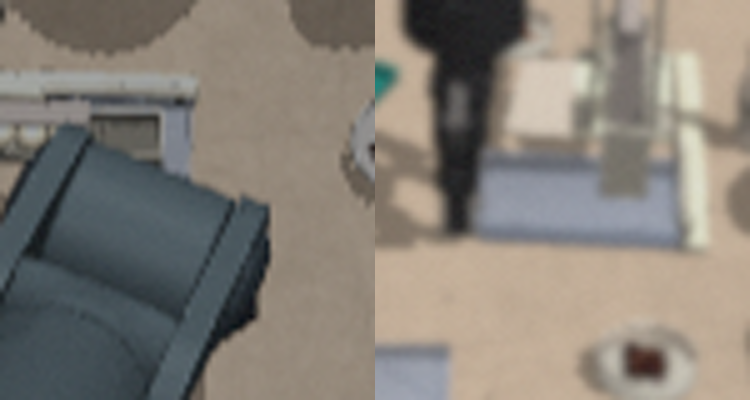

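The lid's right edge (191,140 in the top crop) sits just inside the bar's end (196), so it is centred, and its front is practically at the bar. I nudge until contact.

>>> servo_tool --moves "0 0 0 0.0015 0 0 0.6;0 0 0 0.0015 0 0 0.6;0 0 0 0 0 0 0.6"

```text
t: 10.4
ee_pos: [531.8, -97.5, 172.1]
orientation: [-3.141, 0.007, -0.015]
force: [-8.9, -0.8, 5.9]
width: 51.2
finger_force: 4.6
```

>>> servo_tool --moves "0 0 0 0.0015 0 0 0.6;0 0 0 0 0 0 0.6"

```text
t: 10.6
ee_pos: [532.4, -97.4, 171.8]
orientation: [-3.14, 0.01, -0.014]
force: [-14.2, -1.8, 8.9]
width: 51.6
finger_force: 7.0
```

>>> servo_tool --moves "0 0 0 -0.01 0 0 0.6;0 0 0 -0.012 0 0 0.6;0 0 0 0 0 -0.045 0;0 0 0 0 0 -0.045 0;0 0 0 0 0 -0.045 0;0 0 0 0 0 -0.035 0;0 0 0 0.023 -0.037 0 0;0 0 0 0.023 -0.037 0 0;0 0 0 0.023 -0.037 0 0;0 0 0 0.023 -0.037 0 0;0 0 0 0.023 -0.036 0 0;0 0 0 0 0 0 0"

```text
t: 11.8
ee_pos: [631.3, 88.5, 342.6]
orientation: [-3.14, -0.002, -0.011]
force: [0.3, -0.9, 0.2]
width: 0.1
finger_force: 0.0
```

```bash
python3 - <<'E'
from h import *
a=cv2.resize(snap('top','t4.png')[190:270,300:375],None,fx=5,fy=5,interpolation=cv2.INTER_CUBIC)
b=cv2.resize(snap('side','s4.png')[190:270,290:365],None,fx=5,fy=5,interpolation=cv2.INTER_CUBIC)
cv2.imwrite('pics/c4.png',np.hstack([a,b]));o=arm.get_obs();print(o['ee_pos'],o['orientation'],o['width'],o['force'])
E
```

```text
[630.00141411  85.56898192 342.24217889] [ 3.14140639e+00  5.76889758e-04 -1.36341013e-02] 0.08186995073157753 [-0.59961873 -0.72561529  0.64613567]
```

View pics/c4.png

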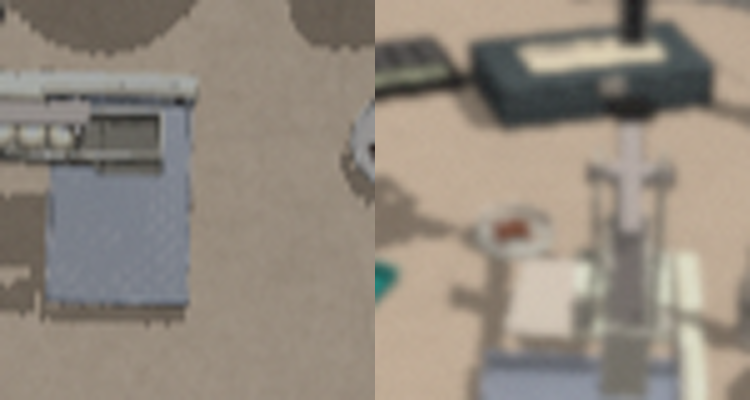

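The lid sits square against the bar and centred: its edges are at 47 to 190 in the crop, with the bar's end at 196. The fingers are above the pad, so I press now.

>>> servo_tool --moves "0 0 0 0 0 0.02 0;0 0 0 0 0 0.015 0;0 0 0 0 0 0.007 0;0 0 0 0 0 0.005 0;0 0 0 0 0 0.004 0;0 0 0 0 0 0.004 0;0 0 0 0 0 0.003 0;0 0 0 0 0 0.003 0;0 0 0 0 0 0 0"

```text
t: 12.8
ee_pos: [630.6, 84.8, 282.0]
orientation: [3.141, -0.001, -0.015]
force: [-0.9, -1.6, 4.7]
width: 0.3
finger_force: 2.1
```

>>> servo_tool --moves "0 0 0 0 0 0.002 0;0 0 0 0 0 0.002 0;0 0 0 0 0 0 0"

```text
t: 13.1
ee_pos: [630.8, 84.8, 278.4]
orientation: [3.141, -0.002, -0.015]
force: [-1.1, -1.3, 5.3]
width: -0.1
finger_force: 2.3
```

>>> servo_tool --moves "0 0 0 0 0 0.002 0;0 0 0 0 0 0.001 0;0 0 0 0 0 0 0;0 0 0 0 0 0 0;0 0 0 0 0 0 0;0 0 0 0 0 0 0;0 0 0 0 0 0 0;0 0 0 0 0 0 0;0 0 0 0 0 0 0;0 0 0 0 0 0 0;0 0 0 0 0 0 0;0 0 0 0 0 0 0"

```text
t: 14.3
ee_pos: [631.0, 84.8, 276.5]
orientation: [3.141, -0.002, -0.015]
force: [-3.3, -2.4, 9.7]
width: -0.1
finger_force: 4.3
```

>>> servo_tool --moves "0 0 0 0 0 0 0;0 0 0 0 0 0 0;0 0 0 0 0 0 0;0 0 0 0 0 0 0;0 0 0 0 0 0 0;0 0 0 0 0 0 0;0 0 0 0 0 0 0;0 0 0 0 0 0 0;0 0 0 0 0 0 0;0 0 0 0 0 0 0"

```text
t: 15.3
ee_pos: [631.0, 84.8, 276.5]
orientation: [3.141, -0.002, -0.015]
force: [-2.7, -1.2, 9.8]
width: 0.4
finger_force: 4.3
```

```bash
python3 - <<'E'
from h import *
a=cv2.resize(snap('top','t5.png')[190:270,290:365],None,fx=5,fy=5,interpolation=cv2.INTER_CUBIC)
b=cv2.resize(snap('side','s5.png')[230:310,290:365],None,fx=5,fy=5,interpolation=cv2.INTER_CUBIC)
cv2.imwrite('pics/c5.png',np.hstack([a,b]))
E
```

```text
(no output)
```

View pics/c5.png

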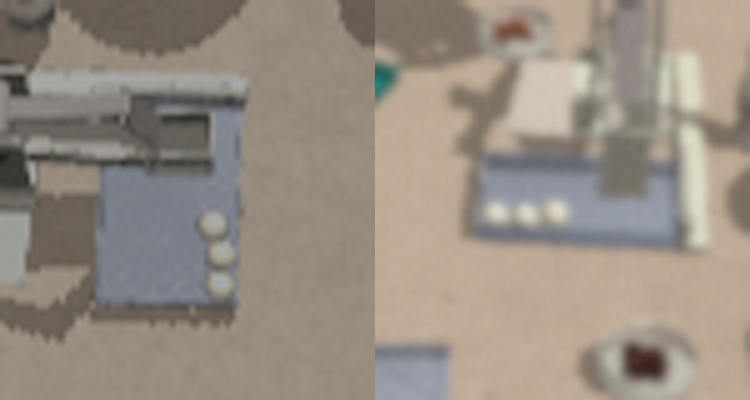

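All three balls are in the lid, at (212,224), (222,254) and (220,285) in the top crop, and the lid is still at the bar. Releasing the lever.

>>> servo_tool --moves "0 0 0 0 0 -0.006 0;0 0 0 0 0 -0.008 0;0 0 0 0 0 -0.01 0;0 0 0 0 0 -0.02 0;0 0 0 0 0 -0.04 0;0 0 0 0 0 -0.04 0;0 0 0 0 0 0 0;0 0 0 0 0 0 0;0 0 0 0 0 0 0;0 0 0 0 0 0 0;0 0 0 0 0 0 0;0 0 0 0 0 0 0"

```text
t: 16.6
ee_pos: [630.2, 85.0, 397.7]
orientation: [-3.142, 0.002, -0.015]
force: [0.9, -0.3, -1.5]
width: 0.1
finger_force: 0.0
```

```bash
python3 - <<'E'
from h import *
a=cv2.resize(snap('top','t6.png')[190:270,255:365],None,fx=4,fy=4,interpolation=cv2.INTER_CUBIC)
b=cv2.resize(snap('side','s6.png')[190:270,290:365],None,fx=4,fy=4,interpolation=cv2.INTER_CUBIC)
cv2.imwrite('pics/c6.png',np.hstack([a,b]));print(arm.get_obs()['force'])
E
```

```text
[-0.14983227 -1.09067018 -0.3087214 ]
```

View pics/c6.png

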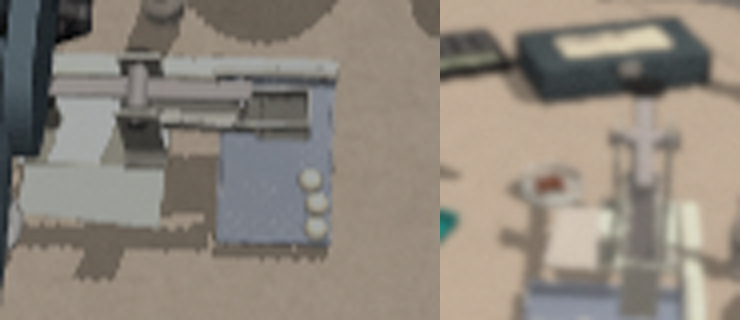

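The lever is back up as at the start, the gate is shut, and the balls lie still in the lid.

```bash
python3 -c "
from station import arm
print(arm.hand_in())"
```

```text
the job is handed in; nothing more can be done
None
```

The job is handed in at about 17 s of robot time: the final pictures show the lid square and centred at the stop bar, all three balls at rest in it and the lever back up with the gate shut; the hand-in gave no verdict.

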